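# Put the peeler away and clamp the tool box shut

## Robot

A 7-joint arm with a two-finger parallel gripper is mounted at the origin on a cart in front of the work surface, level with it; the furniture and walls round the work are solid. World frame = base frame: x ahead of the robot, y to its left, z up, the work surface at z = 0. Lengths are in m, angles in rad, forces in N, time in s.
With the tool pointing down it reaches from about 0.35 to 0.9 m from the base axis. Payload 7.2 kg.
Tool frame: the origin (TCP) lies midway between the tips of the shut fingers; the grasp point (between the pads) lies 19 mm behind it (env.hold_point_z is the distance from the TCP to the grasp point, in m); z points along the fingers, y is the line along which they close (so a half turn about z gives the same grasp; the last joint's range is limited). The gripper opens to 88 mm and grips with 3 to 60 N. Pads are 20 mm wide; open, the fingers measure 115 mm over their backs; the gripper's body (75 mm by 178 mm) begins 61 mm behind the grasp point.
Start: joints at [-1.294, 0.411, -0.013, 1.596, 0.006, 1.134, -0.082], TCP at [0.211, 0.588, 0.223] pointing down, gripper open.
Joint ranges: [-2.95, 2.95], [-0.29, 1.99], [-1.47, 1.44], [0.14, 2.54], [-1.03, 4.17], [0.13, 1.85], [-2.86, 2.86]. Speed limits (rad/s): [2.39, 2.39, 3.01, 3.01, 3.14, 3.14, 3.14].

## Interface

Orientations are given as a unit quaternion [w, x, y, z].
In Python, from plant import env gives the robot as it stands.
- The arm moves only by the tool move_arm, never from a script. Its arguments are lists of equal length, an entry for each row: "translation": the shift along the world's x, y, z scaled (see below), a list of three; "delta_rot": the turn, a rotation vector about the world's x, y, z scaled (see below), a list of three; "jaw": the opening, from 0 (shut) to 1 (fully open). A call has 1 to 20 rows; each row is the pose to reach, as a shift and turn from the pose commanded when the call began, turning the shorter way round; what a row does not reach only later rows make up. The controller multiplies each number of a shift by 0.08 m and each number of a turn by pi rad. A row lasts 1/8 s, in which the tool goes at most 62.5 mm and 10.7 degrees, less where a joint would pass 70% of its speed; a pose out of reach is approached as far as the arm can. A call with a number of a shift or a turn outside -1 to 1 is refused whole. A call with a gripper value outside its range is refused whole. The fingers move at their own pace and stop on an object; "force" is the grip in N (left out, the last holds). Time passes only in rows, so rows that repeat a pose let the fingers close. It gives the time, the measured TCP pose, the force, the opening and the grip force at its end, in the units of the state.
- env.sense(): the state, without advancing time (a new reading comes with each control period).
- env.snapshot(name): name is "scene" or "top" or "wrist"; returns the picture (480x640x3 uint8, blue, green, red); there is no depth.
- env.calibration(name): a dict with "fovy" (degrees; the focal length in pixels is half the picture's height over the tangent of half this angle, whatever the lens; pixels are square), "cx", "cy" (the principal point, pixels), "distortion" ([k1, k2, p1, p2, k3] as OpenCV has them; the pictures are not rectified), "position" and "rotation" of the camera in the world. Camera axes: x right, y down, z forward; pixel columns grow to the right and rows downward; lengths in m; the calibration is good to about 2 mm. A picture is of the moment at which its call begins: read the wrist's pose just before it. calibration takes no time and is no camera call; for the wrist camera it gives the pose at the moment of the call.
- env.job_done(): hands the job in; it is judged then, once.
The state is a dict: "clock": time; "q": joint angles; "dq": joint speeds; "joint_efforts": joint torques, N m; "tcp_pos": TCP position; "orientation": TCP orientation; "force": force on the tool from outside, world axes, zero at the start; "wrist_torque": the same for the moment, N m; "width": finger opening in m; "gripper_force": force on a finger pad.
Only numpy, scipy, OpenCV 4.12 (cv2) and the standard library are available. Lean on these libraries where they do the work, as an engineer would, in place of code of your own. Each camera call takes 0.05 s, during which the arm holds its last target. There are 200 camera calls.

## Task

Lay the white peeler inside the open steel tool box (set it down, do not drop it in), then swing the blue lid fully shut without slamming it, and last fold the red clamp lever over until it lies flat on the shut lid. Leave the two spoons lying by the peeler and the ramekin of chili behind the box where they are.

Things in the scene. Friction and masses are not known exactly. Their poses are not given: they have to be found in the camera images.
- tool_box: Fixed open-topped steel box, outer 130 (its x) x 240 (its y) x 62 mm high (z); walls 4 mm, inner room 122 x 232 mm. Origin at the centre of its underside, z up; its front (-x) side, with the clamp, faces roughly towards the robot. The lid is hinged along the far (+x) rim.
- box_floor (a point): Centre of the box's inner floor, 5 mm above the counter; axes as the box. The walls rise 57 mm above it.
- box_lid (a joint): Angle of the blue plastic lid (138 x 244 x 8 mm): 0 = shut, lying on the rim (its top 70 mm above the counter), grows as it opens, about 1.6 to 1.8 at the start (standing up, 1.57 = upright; at most 1.9). The hinge is stiff: the lid stays where it is left; about 3 N at the edge moves it.
- lid_hinge (a point): Middle of the lid's hinge line, in the box at x = +65, y = 0, z = 62 mm; axes as the box, the hinge line runs along y. The lid reaches 134 mm from it; the underside of the lid passes through the line, its outer face is 8 mm from it.
- lid_edge (a point): Middle of the lid's free edge, on the outer face (the top when shut); moves with the lid.
- clamp (a joint): Angle of the hold-down clamp lever at the middle of the box's front: 0 = folded over, flat on the lid, grows as it opens, about 1.6 to 1.9 at the start (1.57 = standing straight up, more = leaning towards the robot; at most 2.1). Stiff: stays where it is left; about 2 N at the tip moves it.
- clamp_hinge (a point): Pivot of the clamp lever, in the box at x = -77, y = 0, z = 79 mm; axes as the box, the pivot line runs along y. It sits between two small dark steel cheeks 30 mm apart over all, which rise to 85 mm above the counter.
- clamp_tip (a point): Free end of the clamp lever, 63 mm from its pivot, on its middle line. The lever is 14 mm wide and 8 mm thick; its outer 40 mm has a red sleeve, 18 mm wide and 12 mm thick.
- peeler: White-handled peeler, 170 x 25 x 18 mm, lying on the counter. Origin at the centre of its underside, x along it: the handle (24 mm wide, 17 mm high) runs from x = -85 to +20, the thin blade end (14 mm wide, 6 mm high) from there to +85.
- spoon: Metal spoon, 188 x 38 x 15 mm, lying near the peeler; bystander. Origin at the centre of its underside, x along it.
- teaspoon: Small metal spoon, 130 x 26 x 11 mm, lying near the peeler; bystander. Origin at the centre of its underside, x along it.
- ramekin: Dark blue ramekin of red chili, 58 mm across, 34 mm high, standing behind the box; bystander. Origin at the centre of its underside.
Things that resemble listed ones, but are neither listed nor needed, are in the scene too. What is shaped like the peeler but yellow is not meant.

How it is judged:
On the way, in this order (a step that is already met when the one before it is completed fails the run):
1. the peeler lies inside the box, released, the lid still open (x of peeler in the frame of tool_box between -0.06 and 0.06 m and y of peeler in the frame of tool_box between -0.075 and 0.075 m and z of peeler in the frame of tool_box between -0.005 and 0.035 m and contact force between the fingers and peeler below 0.1 N and value of joint box_lid above 1 rad and linear speed of peeler below 0.03 m/s), for 0.2 s.
2. the lid is shut over the peeler, the clamp not yet down (x of peeler in the frame of tool_box between -0.06 and 0.06 m and y of peeler in the frame of tool_box between -0.075 and 0.075 m and z of peeler in the frame of tool_box between -0.005 and 0.035 m and value of joint box_lid below 0.05 rad and value of joint clamp above 0.6 rad), for 0.2 s.
3. the clamp lever lies flat on the shut lid (value of joint box_lid below 0.05 rad and value of joint clamp below 0.08 rad), for 0.2 s.
At the end, for the whole second after the job is handed in: The peeler lies at rest inside the box (its origin within 60 mm in x and 75 mm in y of the box's middle, less than 35 mm above the counter), the lid is shut (below 0.05 rad) and the clamp lever lies flat on it (below 0.08 rad) (all of step 3 and x of peeler in the frame of tool_box between -0.06 and 0.06 m and y of peeler in the frame of tool_box between -0.075 and 0.075 m and z of peeler in the frame of tool_box between -0.005 and 0.035 m and linear speed of peeler below 0.02 m/s); the robot touches nothing.
It fails at once if the peeler is dropped (falls freely faster than 0.9 m/s, about 40 mm) (linear speed of peeler above 0.9 m/s and contact force between the fingers and peeler below 0.1 N).
It fails at once if the lid slams shut (faster than 2 rad/s in the last 0.2 rad) (value of joint box_lid below 0.2 rad and velocity of joint box_lid below -2 rad/s).
It fails at once if the spoon is moved more than 40 mm (distance of spoon from where it was at the start of the episode above 0.04 m).
It fails at once if the teaspoon is moved more than 40 mm (distance of teaspoon from where it was at the start of the episode above 0.04 m).
It fails at once if the ramekin is moved more than 40 mm (distance of ramekin from where it was at the start of the episode above 0.04 m).
It also fails if it takes over 69 s, if anything falls off the work surface, if the arm or the gripper's body presses on something with over 40 N, if the wrist force passes 120 N, or if a joint passes its speed limit or range.

## Working session

There is one attempt and no reset: what is moved stays moved. The work goes in short steps, Python scripts to look and compute and a tool call to move; the robot and the scene stay as the last step left them, time stands still between calls to the robot, and variables do not carry over. Pictures are saved under pics/ and viewed, at most 10 in all, crops included, and the job is handed in when it is done.

Besides the shell and the picture viewer there is one more tool, called after "Call:" as a command line: name --argument value ..., lists and objects as JSON in quotes. move_arm: Moves the arm, as the interface text tells. Shifts and turns lie within -1 to 1; 1 stands for 0.08 m of shift or pi rad of turn. Its arguments: {"type":"object","properties":{"translation":{"type":"array","items":{"type":"array","items":{"type":"number"}}},"delta_rot":{"type":"array","items":{"type":"array","items":{"type":"number"}}},"jaw":{"type":"array","items":{"type":"number"}},"force":{"type":"number"}},"required":["translation","delta_rot","jaw"]}

```bash
mkdir -p pics; cat > h.py <<'E'
import numpy as np,cv2
from plant import env
def K(c):
    f=240/np.tan(np.radians(c["fovy"])/2); return np.array([[f,0,c["cx"]],[0,f,c["cy"]],[0,0,1.]])
def R(c):
    r=np.array(c["rotation"],float)
    if r.shape==(3,3): return r
    from scipy.spatial.transform import Rotation as Ro
    return Ro.from_quat(np.r_[r[1:],r[0]]).as_matrix()
def ray(c,px):
    p=cv2.undistortPoints(np.array(px,float).reshape(-1,1,2),K(c),np.array(c["distortion"],float)).reshape(-1,2)
    d=np.c_[p,np.ones(len(p))]@R(c).T
    return np.array(c["position"],float),d
def onz(c,px,z):
    o,d=ray(c,px); return o+d*((z-o[2])/d[:,2])[:,None]
def tri(c1,p1,c2,p2):
    out=[]
    for a,b in zip(p1,p2):
        A=np.zeros((3,3));v=np.zeros(3);L=[]
        for c,p in((c1,a),(c2,b)):
            o,d=ray(c,[p]);d=d[0]/np.linalg.norm(d);M=np.eye(3)-np.outer(d,d);A+=M;v+=M@o;L.append((M,o))
        x=np.linalg.solve(A,v);out.append(np.r_[x,[np.linalg.norm(M@(x-o)) for M,o in L]])
    return np.array(out)
def proj(c,P):
    Rm=R(c);t=-Rm.T@np.array(c["position"],float)
    return cv2.projectPoints(np.array(P,float).reshape(-1,1,3),cv2.Rodrigues(Rm.T)[0],t,K(c),np.array(c["distortion"],float))[0].reshape(-1,2)
E
python3 - <<'E'
from h import *
for n in("scene","top","wrist"):
    c=env.calibration(n);im=env.snapshot(n);cv2.imwrite(f"pics/{n}0.png",im);print(n,c)
s=env.sense();print(s["tcp_pos"],s["orientation"],s["width"],env.hold_point_z)
E
```

```text
scene {'fovy': 54.40361808450914, 'cx': 317.3267703267175, 'cy': 246.5674444682087, 'distortion': array([-0.1250329,  0.       ,  0.       ,  0.       ,  0.       ]), 'position': array([-0.29530399, -0.92427578,  0.89005337]), 'rotation': array([-0.45881508,  0.82013521, -0.30024083,  0.16346989])}
top {'fovy': 43.72636426104586, 'cx': 313.4561350225568, 'cy': 236.01410077650783, 'distortion': array([-0.10504372,  0.        ,  0.        ,  0.        ,  0.        ]), 'position': array([0.18700303, 0.17523037, 1.67757239]), 'rotation': array([ 0.07327439, -0.62280933,  0.77411211, -0.08654395])}
wrist {'fovy': 68.16812287979135, 'cx': 315.3198209175694, 'cy': 236.81072504200492, 'distortion': array([0.01260205, 0.        , 0.        , 0.        , 0.        ]), 'position': array([0.1393187 , 0.61378673, 0.3835404 ]), 'rotation': array([0.11517973, 0.80969575, 0.56987586, 0.07979926])}
[0.21115381 0.58787177 0.22202764] [-6.95328455e-05  1.71536180e-01  9.85177647e-01 -5.80958858e-04] 0.08760270139616697 0.0187
```

View pics/scene0.png

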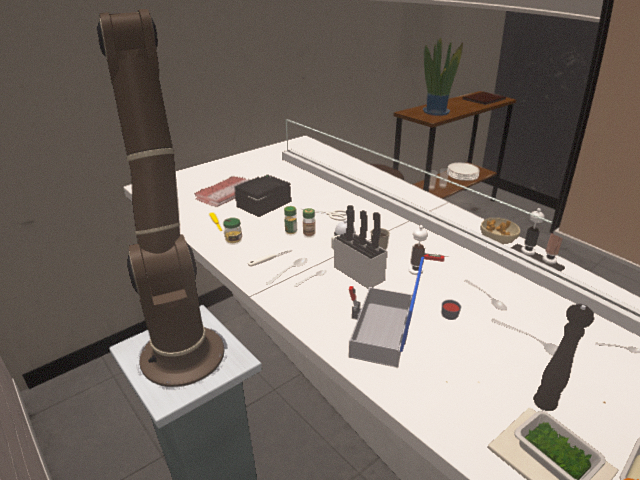

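View pics/top0.png

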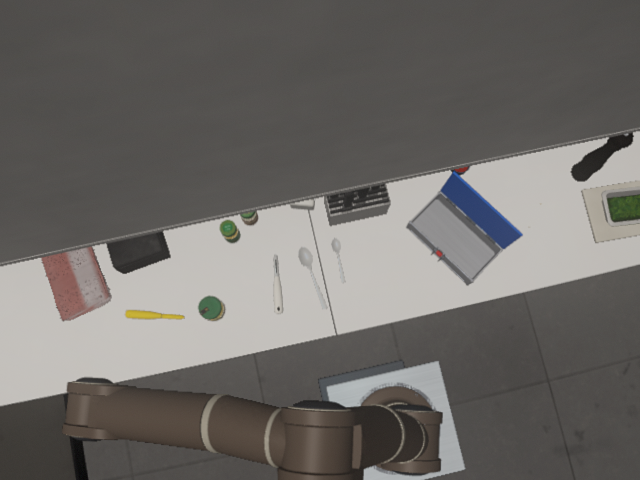

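The scene view shows the peeler at about (270,257), the spoons at (287,270) and (310,278), the box at (383,325) and the clamp at (352,300). In the top view the peeler runs (276,256)-(279,312), the box is at (455,237) and the clamp at (437,254). The black shelf overhead hides the rear. I'll enlarge these areas.

```bash
python3 - <<'E'
from h import *
s=cv2.imread("pics/scene0.png");t=cv2.imread("pics/top0.png")
def cr(im,x,y,w,h): 
    return cv2.resize(im[y:y+h,x:x+w],(400,300),interpolation=cv2.INTER_CUBIC)
o=np.vstack([np.hstack([cr(s,330,240,160,120+0),cr(t,395,165,133,100+0)]),np.hstack([cr(s,240,235,100,75),cr(t,250,235,120,90)])])
cv2.imwrite("pics/comp.png",o)
E
```

```text
(no output)
```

View pics/comp.png

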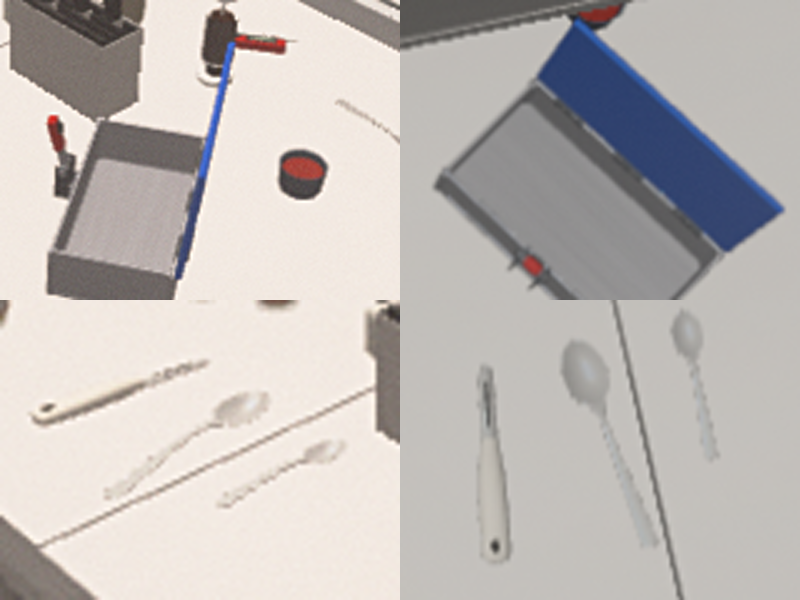

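```bash
python3 - <<'E'
from h import *
np.set_printoptions(precision=4,suppress=True)
cs,ct=env.calibration("scene"),env.calibration("top")
n=["handle","tip","FL","BL","FR","BR","clamptip"]
S=[(248,263.75),(292.2,250),(370,288.8),(412,294.8),(349.2,341.2),(401.2,349.6),(351.2,287.2)]
T=[(279.1,313.6),(275.5,254.5),(407.3,226),(439.9,192.3),(470,283),(501.4,249),(438.9,253.3)]
P=tri(cs,S,ct,T)
for a,b in zip(n,P):print(a,b)
print("peel z=.009",onz(ct,T[:2],.009),onz(cs,S[:2],.009))
print("rim z=.062 top\n",onz(ct,T[2:6],.062),"\nscene\n",onz(cs,S[2:6],.062))
lc=[(453.9,171.7),(522.3,235)]
print("lid edge z=.19",onz(ct,lc,.19))
# spoons ends/knife block/ramekin
print("spoon",onz(ct,[(300,248),(327,308)],0.01),"tea",onz(ct,[(334,238),(343,283)],.005))
print("block top from top view",onz(ct,[(325,196),(387,184),(389,205),(330,222)],.12), "scene base",onz(cs,[(335,268),(360,284),(386,279)],0))
print("ramekin scene",onz(cs,[(330+303/2.5,240+170/2.5)],.034),"shelf edge in top at z=.5,.8",onz(ct,[(300,205)],.5),onz(ct,[(300,205)],.8))
E
```

```text
handle [0.3686 0.2437 0.0069 0.0015 0.0015]
tip [0.5375 0.2191 0.0045 0.0002 0.0002]
FL [ 0.5329 -0.1631  0.05    0.0056  0.0056]
BL [ 0.602  -0.2734  0.0587  0.0001  0.0001]
FR [ 0.3345 -0.2899  0.0519  0.0011  0.0011]
BR [ 0.4076 -0.4016  0.057   0.002   0.002 ]
clamptip [ 0.4199 -0.2051  0.1366  0.0004  0.0004]
peel z=.009 [[0.3697 0.2429 0.009 ]
 [0.5364 0.2191 0.009 ]] [[0.3655 0.2414 0.009 ]
 [0.5335 0.2132 0.009 ]]
rim z=.062 top
 [[ 0.5257 -0.1573  0.062 ]
 [ 0.6011 -0.2724  0.062 ]
 [ 0.3326 -0.2864  0.062 ]
 [ 0.4053 -0.3985  0.062 ]] 
scene
 [[ 0.5269 -0.1757  0.062 ]
 [ 0.5986 -0.276   0.062 ]
 [ 0.3279 -0.298   0.062 ]
 [ 0.4054 -0.4055  0.062 ]]
lid edge z=.19 [[ 0.6152 -0.2883  0.19  ]
 [ 0.4116 -0.4173  0.19  ]]
spoon [[0.5397 0.147  0.01  ]
 [0.3563 0.1092 0.01  ]] tea [[0.5485 0.0456 0.005 ]
 [0.416  0.0495 0.005 ]]
block top from top view [[ 0.6429  0.0525  0.12  ]
 [ 0.6401 -0.1205  0.12  ]
 [ 0.581  -0.1113  0.12  ]
 [ 0.5689  0.0553  0.12  ]] scene base [[ 0.5822  0.0397  0.    ]
 [ 0.5824 -0.0806  0.    ]
 [ 0.6661 -0.1164  0.    ]]
ramekin scene [[ 0.6669 -0.3705  0.034 ]] shelf edge in top at z=.5,.8 [[0.524  0.1366 0.5   ]] [[0.4381 0.1464 0.8   ]]
```

Box centre is about (0.466,-0.281) with its x axis at about -56.7°. The peeler lies from (0.370,0.243) to (0.537,0.219). The measured lengths match: 169 mm for the peeler, 232 mm for the box, and 137 mm for the clamp tip height. I'll move over the peeler.

Call:
move_arm --translation '[[0.2,-0.35,0],[0.4,-0.7,0],[0.5,-0.88,0]]' --delta_rot '[[0,0,0.03],[0,0,0.066],[0,0,0.066]]' --jaw '[0.6,0.6,0.6]'

```text
clock: 0.52
tcp_pos: [0.2523, 0.5164, 0.2225]
orientation: [0.0, 0.07, 0.998, -0.0]
force: [0.8, 0.2, -0.1]
width: 0.0613
gripper_force: 0.0
```

Call:
move_arm --translation '[[0.25,-0.44,0],[0.5,-0.88,0]]' --delta_rot '[[0,0,0],[0,0,0]]' --jaw '[0.6,0.6]'

```text
clock: 0.78
tcp_pos: [0.2913, 0.447, 0.2225]
orientation: [-0.0, 0.07, 0.998, 0.0]
force: [1.4, -0.3, 0.2]
width: 0.0527
gripper_force: 0.0
```

Call:
move_arm --translation '[[0.25,-0.44,0],[0.5,-0.88,0]]' --delta_rot '[[0,0,0],[0,0,0]]' --jaw '[0.6,0.6]'

```text
clock: 1.02
tcp_pos: [0.3316, 0.3764, 0.2227]
orientation: [-0.0, 0.07, 0.998, 0.0]
force: [0.3, 0.8, -0.1]
width: 0.0526
gripper_force: 0.0
```

Call:
move_arm --translation '[[0.25,-0.44,0],[0.5,-0.88,0]]' --delta_rot '[[0,0,0],[0,0,0]]' --jaw '[0.6,0.6]'

```text
clock: 1.27
tcp_pos: [0.3717, 0.306, 0.2228]
orientation: [0.0, 0.07, 0.998, 0.0]
force: [0.9, 0.3, 0.5]
width: 0.0525
gripper_force: 0.0
```

Call:
move_arm --translation '[[0.25,-0.44,-0.2],[0.5,-0.88,-0.5],[0.5,-0.88,-0.5],[0.5,-0.88,-0.5]]' --delta_rot '[[0,0,0],[0,0,0],[0,0,0],[0,0,0]]' --jaw '[0.6,0.6,0.6,0.6]'

```text
clock: 1.78
tcp_pos: [0.4111, 0.2373, 0.1829]
orientation: [-0.0, 0.069, 0.998, 0.0]
force: [-0.5, -0.1, 0.4]
width: 0.0526
gripper_force: 0.0
```

```bash
python3 - <<'E'
from h import *
s=env.sense();c=env.calibration("wrist");im=env.snapshot("wrist");cv2.imwrite("pics/w1.png",im)
import pickle;pickle.dump(c,open("w1.pkl","wb"))
print(s["clock"],s["tcp_pos"],s["orientation"],s["q"],s["width"])
# expected projections
print(proj(c,[[.3697,.2429,.009],[.5364,.2191,.003],[.5397,.147,.01]]))
ct,cs=env.calibration("top"),env.calibration("scene")
for z in(.6,.8,1,1.2,1.4):print(z,onz(ct,[(300,205),(640,130)],z)[:,:2].ravel(),proj(cs,onz(ct,[(300,205),(640,130)],z)).ravel())
E
```

```text
1.775 [0.41109145 0.23729899 0.18293055] [-5.04262259e-05  6.92068114e-02  9.97602260e-01  3.82691297e-04] [-0.74211393  0.19557204  0.13433039  2.00526206 -0.03299292  0.94233261
  0.8413481 ] 0.05262317738274905
[[315.17660607 172.92470639]
 [314.63972449 329.47776867]
 [248.53582869 343.92094526]]
0.6 [ 0.4953461   0.13986811  0.50403066 -0.55613214] [290.11721813  85.4494832  523.85426617 151.65792161]
0.8 [ 0.43811689  0.14643143  0.44518958 -0.42038952] [268.15530876  10.44834146 457.57496247  29.6710428 ]
1 [ 0.38088768  0.15299475  0.3863485  -0.2846469 ] [242.75642912 -75.36194142 382.12786636 -94.52866169]
1.2 [ 0.32365848  0.15955807  0.32750742 -0.14890427] [ 215.31710255 -166.20860141  304.09161305 -201.73576178]
1.4 [ 0.26642927  0.16612139  0.26866633 -0.01316165] [ 192.35694624 -237.526755    237.86750688 -254.64985901]
```

View pics/w1.png

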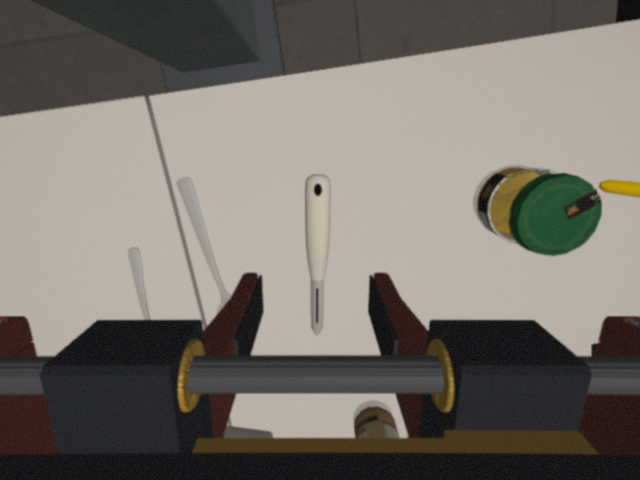

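The wrist view shows the white peeler from its handle end at (318,174) to its tip at (317,334), aligned with the tool and about 2.5 px off the prediction. The fingers straddle it clear of the spoon.

```bash
python3 - <<'E'
from h import *;import pickle
np.set_printoptions(precision=4,suppress=True)
c=pickle.load(open("w1.pkl","rb"));cs,ct=env.calibration("scene"),env.calibration("top")
W=[(318,174),(317,334)]
print(tri(c,W,cs,[(248,263.75),(292.2,250)]));print(tri(c,W,ct,[(279.1,313.6),(275.5,254.5)]))
print(onz(c,W,.009))
print(onz(c,[(306,215),(330,215)],.009))
E
```

```text
[[0.37   0.246  0.0051 0.0016 0.0016]
 [0.5406 0.2212 0.0033 0.0013 0.0013]]
[[ 0.3761  0.2451 -0.0438  0.0006  0.0006]
 [ 0.536   0.2203  0.0126  0.0014  0.0014]]
[[0.3711 0.2454 0.009 ]
 [0.5386 0.2213 0.009 ]]
[[0.4083 0.2286 0.009 ]
 [0.4115 0.2516 0.009 ]]
```

Call:
move_arm --translation '[[0,0.03,-0.5],[0,0.033,-1.0]]' --delta_rot '[[0,0,0],[0,0,0]]' --jaw '[0.6,0.6]'

```text
clock: 2.08
tcp_pos: [0.4114, 0.2413, 0.1028]
orientation: [0.001, 0.068, 0.998, 0.001]
force: [-0.4, 0.4, 0.9]
width: 0.0525
gripper_force: 0.0
```

Call:
move_arm --translation '[[0,0,-0.4],[0,0,-0.8],[0,0,-1.0],[0,0,-1.0]]' --delta_rot '[[0,0,0],[0,0,0],[0,0,0],[0,0,0]]' --jaw '[0.6,0.6,0.6,0.6]'

```text
clock: 2.58
tcp_pos: [0.4104, 0.24, 0.0221]
orientation: [-0.001, 0.068, 0.998, -0.0]
force: [0.2, -0.1, 0.1]
width: 0.0528
gripper_force: 0.0
```

Call:
move_arm --translation '[[0,0,-0.12],[0,0,-0.23],[0,0,-0.23],[0,0,-0.23],[0,0,-0.23],[0,0,-0.23],[0,0,-0.23],[0,0,-0.23]]' --delta_rot '[[0,0,0],[0,0,0],[0,0,0],[0,0,0],[0,0,0],[0,0,0],[0,0,0],[0,0,0]]' --jaw '[0.6,0.6,0.6,0,0,0,0,0]' --force 25

```text
clock: 3.58
tcp_pos: [0.4114, 0.2389, 0.0044]
orientation: [0.0, 0.069, 0.998, 0.0]
force: [-0.4, -1.1, 2.8]
width: 0.0233
gripper_force: 25.0
```

Call:
move_arm --translation '[[0,0,0.2],[0,0,0.6],[0,0,1.0]]' --delta_rot '[[0,0,0],[0,0,0],[0,0,0]]' --jaw '[0,0,0]'

```text
clock: 3.95
tcp_pos: [0.4111, 0.2387, 0.0858]
orientation: [-0.0, 0.069, 0.998, -0.0]
force: [1.4, 0.4, -1.3]
width: 0.0233
gripper_force: 25.0
```

Call:
move_arm --translation '[[0,0,0.4],[0,0,0.75],[0,0,1.0]]' --delta_rot '[[0,0,0],[0,0,0],[0,0,0]]' --jaw '[0,0,0]'

```text
clock: 4.32
tcp_pos: [0.4114, 0.2389, 0.1666]
orientation: [0.001, 0.069, 0.998, 0.001]
force: [0.5, 0.4, -0.8]
width: 0.0231
gripper_force: 25.0
```

Call:
move_arm --translation '[[0.06,-0.3,0.2],[0.13,-0.65,0.4],[0.19,-0.96,0.5]]' --delta_rot '[[0,0,-0.051],[0,0,-0.103],[0,0,-0.154]]' --jaw '[0,0,0]'

```text
clock: 4.7
tcp_pos: [0.4266, 0.1611, 0.206]
orientation: [0.0, 0.308, 0.951, 0.001]
force: [-0.2, 0.3, -0.0]
width: 0.023
gripper_force: 25.0
```

Call:
move_arm --translation '[[0.06,-0.3,0],[0.13,-0.65,0],[0.19,-0.96,0]]' --delta_rot '[[0,0,-0.051],[0,0,-0.103],[0,0,-0.154]]' --jaw '[0,0,0]'

```text
clock: 5.08
tcp_pos: [0.4415, 0.0841, 0.2051]
orientation: [-0.0, 0.527, 0.85, 0.0]
force: [0.4, -0.5, -0.8]
width: 0.0231
gripper_force: 25.0
```

Call:
move_arm --translation '[[0.06,-0.3,0],[0.13,-0.65,0],[0.19,-0.96,0]]' --delta_rot '[[0,0,-0.051],[0,0,-0.103],[0,0,-0.154]]' --jaw '[0,0,0]'

```text
clock: 5.45
tcp_pos: [0.4566, 0.0074, 0.2051]
orientation: [-0.0, 0.715, 0.699, 0.0]
force: [0.3, 0.2, -1.2]
width: 0.0234
gripper_force: 25.0
```

Call:
move_arm --translation '[[0.06,-0.3,0],[0.13,-0.65,0],[0.19,-0.96,0]]' --delta_rot '[[0,0,-0.051],[0,0,-0.103],[0,0,-0.154]]' --jaw '[0,0,0]'

```text
clock: 5.82
tcp_pos: [0.4718, -0.0692, 0.2051]
orientation: [-0.0, 0.862, 0.507, 0.0]
force: [0.3, -0.0, -1.4]
width: 0.0231
gripper_force: 25.0
```

Call:
move_arm --translation '[[0.06,-0.3,0],[0.13,-0.65,0],[0.19,-0.96,0]]' --delta_rot '[[0,0,-0.051],[0,0,-0.103],[0,0,-0.155]]' --jaw '[0,0,0]'

```text
clock: 6.2
tcp_pos: [0.4871, -0.1459, 0.2051]
orientation: [-0.0, 0.959, 0.284, 0.0]
force: [-0.5, -0.2, -1.0]
width: 0.0229
gripper_force: 25.0
```

Call:
move_arm --translation '[[0.06,-0.3,0],[0.13,-0.65,0],[0.19,-0.95,0],[0.19,-0.95,0],[0.19,-0.95,0]]' --delta_rot '[[0,0,0],[0,0,0],[0,0,0],[0,0,0],[0,0,0]]' --jaw '[0,0,0,0,0]'

```text
clock: 6.82
tcp_pos: [0.5022, -0.2202, 0.2045]
orientation: [-0.001, 0.958, 0.287, 0.0]
force: [-0.7, 1.4, -1.2]
width: 0.0237
gripper_force: 25.0
```

```bash
python3 - <<'E'
from h import *
import pickle
s=env.sense();c=env.calibration("wrist");im=env.snapshot("wrist");pickle.dump(c,open("w2.pkl","wb"))
sc=env.snapshot("scene");cv2.imwrite("pics/w2.png",im);cv2.imwrite("pics/s2.png",sc)
print(s["clock"],s["tcp_pos"],s["orientation"],s["q"],s["width"],s["gripper_force"])
ce=np.array([.466,-.281]);X=np.array([.549,-.836]);Y=np.array([.836,.549])
b=lambda x,y,z:[*(ce+x*X+y*Y),z]
P=[b(-.065,.12,.062),b(.065,.12,.062),b(-.065,-.12,.062),b(.065,-.12,.062),b(-.061,.116,.062),b(.061,.116,.062),b(-.061,.116,.005),b(.061,.116,.005)]
print(proj(c,P).round(1));
E
```

```text
6.825 [ 0.5021743  -0.22018693  0.20446447] [-5.70528239e-04  9.57932277e-01  2.86993760e-01  9.33584534e-05] [-0.23916249  0.35097811  0.72711947  1.84196399 -0.26788067  1.04911129
 -0.39567731] 0.023651898177760335 24.992325268685818
[[275.1 158.3]
 [430.3 158.4]
 [282.1 397.7]
 [409.1 398.1]
 [280.  163.2]
 [425.1 163.3]
 [285.5 158.7]
 [408.1 158.8]]
```

View pics/w2.png

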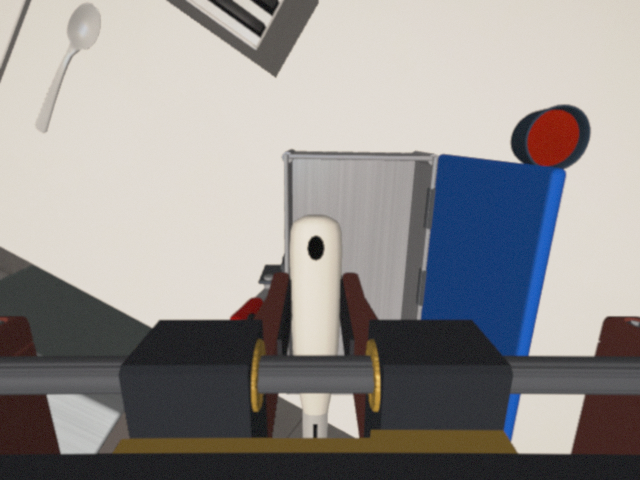

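The wrist view shows the box rim's front-left corner at (285,152) and rear-left corner at (435,155). The lid is on the right, the lever is at (245,310), and the ramekin at (552,137) is well clear. The box sits about 6 mm further right than predicted, so I'll refine its pose.

```bash
python3 - <<'E'
from h import *;import pickle
np.set_printoptions(precision=4,suppress=True)
c=pickle.load(open("w2.pkl","rb"));ct,cs=env.calibration("top"),env.calibration("scene")
g=cv2.cvtColor(cv2.imread("pics/w2.png"),cv2.COLOR_BGR2GRAY)
print("row200",g[200,278:300],"\n",g[200,405:445]);print("col360",g[145:170,360])
W=[(285,152),(435.5,155)]
print(onz(c,W,.062))
print(tri(c,W,ct,[(407.3,226),(439.9,192.3)]),tri(c,W,cs,[(370,288.8),(412,294.8)]))
# fit pose to all corners: wrist, top, scene
from scipy.optimize import least_squares
L={'FL':(-.065,.12),'BL':(.065,.12),'FR':(-.065,-.12),'BR':(.065,-.12)}
obs=[(c,'FL',W[0]),(c,'BL',W[1]),(ct,'FL',(407.3,226)),(ct,'BL',(439.9,192.3)),(ct,'FR',(470,283)),(ct,'BR',(501.4,249)),(cs,'FL',(370,288.8)),(cs,'BL',(412,294.8)),(cs,'FR',(349.2,341.2)),(cs,'BR',(401.2,349.6))]
def pt(p,k):
    x,y=L[k];a=p[2];return [p[0]+x*np.cos(a)-y*np.sin(a),p[1]+x*np.sin(a)+y*np.cos(a),.062]
f=lambda p:np.concatenate([(proj(k,[pt(p,n)])[0]-o)*(.31/355 if k is c else 1.7e-3) for k,n,o in obs])
r=least_squares(f,[.466,-.281,-.99],loss='soft_l1',f_scale=.003);print(r.x,np.degrees(r.x[2]),r.fun.reshape(-1,2)*1000)
o,q=c["position"],0
a=r.x[2];X=np.array([np.cos(a),np.sin(a)]);Y=np.array([-X[1],X[0]])
# observed inner long walls in wrist
for z in(.062,.005):
  for px in ((292,165),(290,250),(429,165),(423,250)):
    w=onz(c,[px],z)[0,:2]-r.x[:2];print(z,px,w@X,w@Y)
E
```

```text
row200 [221 220 222 221 220 207 178 165 155 133  95  74  74  77 111 154 163 164
 164 163 168 168] 
 [160 164 162 160 158 153 130 106  94  93  91  91  90  92  91  90  91  94
  92  93  89  68  65  73  87  82  82  85  83  71  63  55  52  57  57  58
  56  53  59  56]
col360 [221 221 221 221 222 217 194 141 101 105 137 161 165 149 141 153 169 167
 166 168 167 168 168 167 167]
[[ 0.5395 -0.165   0.062 ]
 [ 0.6066 -0.2713  0.062 ]]
[[ 0.5351 -0.1644  0.0217  0.0015  0.0015]
 [ 0.6126 -0.2849  0.0173  0.0001  0.0001]] [[ 0.5387 -0.1646  0.05    0.0002  0.0002]
 [ 0.6063 -0.2721  0.0562  0.0014  0.0014]]
[ 0.4698 -0.2822 -1.0032] -57.48184896333115 [[-3.7832  1.8601]
 [ 0.5979  1.2273]
 [ 1.7427 -6.7163]
 [-0.7237 -2.7371]
 [ 3.0985 -1.3829]
 [ 2.0152  0.615 ]
 [-1.5218 -5.3901]
 [ 1.2356 -2.6791]
 [ 0.0452 -3.8349]
 [-2.8444 -0.853 ]]
0.062 (292, 165) -0.05556468999154924 0.11122108746690887
0.062 (290, 250) -0.057629621888889704 0.03579939321551046
0.062 (429, 165) 0.05975496728806481 0.11287310789331839
0.062 (423, 250) 0.06221644067760212 0.03762535590374996
0.005 (292, 165) -0.05921517334263912 0.10651189428920911
0.005 (290, 250) -0.061667091097937075 0.016955530949658393
0.005 (429, 165) 0.0777163717523463 0.10847351744048354
0.005 (423, 250) 0.08063914625923095 0.01912369462690712
```

Call:
move_arm --translation '[[0.08,-0.03,-0.3],[0.08,-0.03,-0.65],[0.08,-0.03,-1.0]]' --delta_rot '[[0,0,-0.0045],[0,0,-0.0045],[0,0,-0.0045]]' --jaw '[0,0,0]'

```text
clock: 7.3
tcp_pos: [0.5092, -0.2222, 0.1237]
orientation: [-0.0, 0.96, 0.281, 0.0]
force: [0.6, 0.1, -0.9]
width: 0.0231
gripper_force: 25.0
```

Call:
move_arm --translation '[[0,0,-0.25],[0,0,-0.5],[0,0,-0.75],[0,0,-0.75]]' --delta_rot '[[0,0,0],[0,0,0],[0,0,0],[0,0,0]]' --jaw '[0,0,0,0]'

```text
clock: 7.8
tcp_pos: [0.5081, -0.2221, 0.0633]
orientation: [-0.001, 0.96, 0.281, -0.001]
force: [-0.7, 0.6, 0.2]
width: 0.0231
gripper_force: 25.0
```

Call:
move_arm --translation '[[0,0,-0.15],[0,0,-0.3],[0,0,-0.45],[0,0,-0.6],[0,0,-0.67],[0,0,-0.67]]' --delta_rot '[[0,0,0],[0,0,0],[0,0,0],[0,0,0],[0,0,0],[0,0,0]]' --jaw '[0,0,0,0,0,0]'

```text
clock: 8.55
tcp_pos: [0.5085, -0.2236, 0.0102]
orientation: [-0.0, 0.96, 0.28, -0.0]
force: [0.3, -0.1, -0.6]
width: 0.0229
gripper_force: 25.0
```

Call:
move_arm --translation '[[0,0,-0.01],[0,0,-0.01],[0,0,-0.01],[0,0,-0.01],[0,0,-0.01]]' --delta_rot '[[0,0,0],[0,0,0],[0,0,0],[0,0,0],[0,0,0]]' --jaw '[0,0.3,0.37,0.37,0.37]'

```text
clock: 9.18
tcp_pos: [0.5089, -0.2235, 0.0099]
orientation: [0.0, 0.96, 0.28, 0.0]
force: [-0.3, 0.2, -0.2]
width: 0.0321
gripper_force: 0.0
```

Call:
move_arm --translation '[[0,0,0.2],[0,0,0.5],[0,0,1.0]]' --delta_rot '[[0,0,0],[0,0,0],[0,0,0]]' --jaw '[0.37,0.37,0.37]'

```text
clock: 9.55
tcp_pos: [0.5082, -0.2234, 0.0908]
orientation: [-0.0, 0.96, 0.28, -0.001]
force: [0.2, -0.1, 0.8]
width: 0.0326
gripper_force: 0.0
```

Call:
move_arm --translation '[[0,0,0.4],[0,0,0.75],[0,0,1.0]]' --delta_rot '[[0,0,0],[0,0,0],[0,0,0]]' --jaw '[0.37,0.37,0.37]'

```text
clock: 9.93
tcp_pos: [0.5091, -0.2239, 0.1723]
orientation: [0.0, 0.96, 0.28, 0.001]
force: [0.7, 0.7, -0.2]
width: 0.0327
gripper_force: 0.0
```

Call:
move_arm --translation '[[0,0,0.4],[0,0,0.75],[0,0,0.75],[0,0,0.75]]' --delta_rot '[[0,0,0],[0,0,0],[0,0,0],[0,0,0]]' --jaw '[0.37,0.37,0,0]'

```text
clock: 10.42
tcp_pos: [0.5085, -0.2233, 0.2298]
orientation: [-0.0, 0.96, 0.28, 0.0]
force: [0.1, 0.1, 0.1]
width: 0.0161
gripper_force: 0.0
```

```bash
python3 - <<'E'
from h import *
import pickle
s=env.sense();c=env.calibration("wrist");im=env.snapshot("wrist");pickle.dump(c,open("w3.pkl","wb"))
sc=env.snapshot("scene")
cv2.imwrite("pics/w3.png",np.hstack([cv2.resize(im,(400,300)),cv2.resize(sc[210:360,310:510],(400,300),interpolation=cv2.INTER_CUBIC)]))
print(s["clock"],s["tcp_pos"],s["width"])
E
```

```text
10.425 [ 0.50847961 -0.22331511  0.22980102] 0.016110478714442017
```

View pics/w3.png

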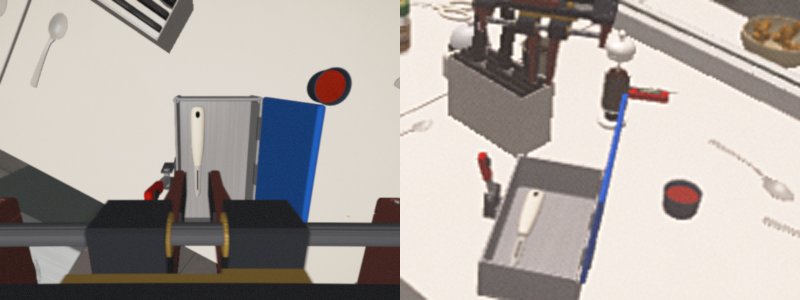

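The wrist and scene views show the peeler lying flat on the box floor, released, with its handle towards +y. The lid is still open and the lever is up. Next I'll go over and behind the lid.

Call:
move_arm --translation '[[-0.03,-0.2,0.25],[-0.06,-0.5,0.25],[-0.09,-0.82,0.25]]' --delta_rot '[[0,0,0],[0,0,0],[0,0,0]]' --jaw '[0,0,0]'

```text
clock: 10.9
tcp_pos: [0.5014, -0.2894, 0.2492]
orientation: [-0.0, 0.96, 0.28, -0.0]
force: [0.1, -0.3, 0.5]
width: 0.0007
gripper_force: 0.0
```

Call:
move_arm --translation '[[-0.045,-0.41,0],[-0.09,-0.82,0]]' --delta_rot '[[0,0,0],[0,0,0]]' --jaw '[0,0]'

```text
clock: 11.15
tcp_pos: [0.494, -0.3554, 0.2488]
orientation: [-0.001, 0.96, 0.28, -0.001]
force: [0.1, 0.3, 0.0]
width: 0.0004
gripper_force: 0.0
```

Call:
move_arm --translation '[[-0.045,-0.41,0],[-0.09,-0.82,0],[-0.09,-0.82,0],[-0.09,-0.82,0]]' --delta_rot '[[0,0,0],[0,0,0],[0,0,0],[0,0,0]]' --jaw '[0,0,0,0]'

```text
clock: 11.65
tcp_pos: [0.4872, -0.4196, 0.2489]
orientation: [-0.001, 0.96, 0.28, -0.0]
force: [-0.0, -0.7, 0.3]
width: 0.0001
gripper_force: 0.0
```

```bash
python3 - <<'E'
from h import *;import pickle
s=env.sense();p=np.array(s["tcp_pos"]);a=np.radians(-57.5);X=np.array([np.cos(a),np.sin(a)]);Y=np.array([-X[1],X[0]]);C=np.array([.470,-.283])
print(p,(p[:2]-C)@X,(p[:2]-C)@Y,s["width"],s["clock"])
c=pickle.load(open("w3.pkl","rb"))
for th in(1.6,1.65,1.7,1.75,1.8):
    q=[]
    for off in(0,.008):
        x=.065-.134*np.cos(th)+off*np.sin(th);z=.062+.134*np.sin(th)+off*np.cos(th);q.append([*(C+x*X+.122*Y),z])
    print(th,(proj(c,q)/1.6).round(1).ravel())
sc=env.snapshot("scene");w=env.snapshot("wrist")
cv2.imwrite("pics/s4.png",np.hstack([cv2.resize(sc[180:360,310:550],(400,300),interpolation=cv2.INTER_CUBIC),cv2.resize(w,(400,300))]))
E
```

```text
[ 0.48716081 -0.41960331  0.24891144] 0.12443056425618657 -0.05892362224930203 0.00010616754723975753 11.65
1.6 [311.  105.8 320.1 105.7]
1.65 [318.5 105.7 327.4 105.6]
1.7 [325.8 105.6 334.3 105.5]
1.75 [332.8 105.5 340.9 105.3]
1.8 [339.4 105.4 347.  105.1]
```

View pics/s4.png

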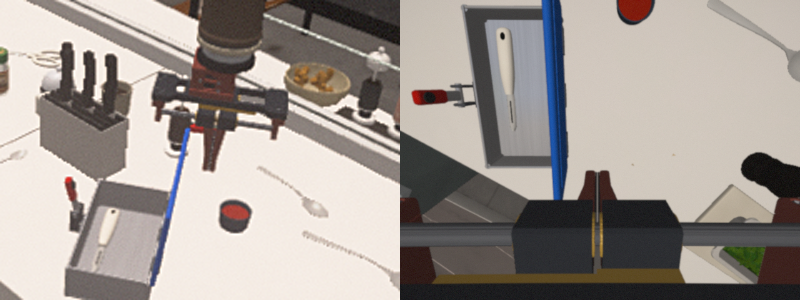

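The scene view shows the shut fingers behind the upright lid, and the wrist view shows a clear gap to it. The lid angle is about 1.64. I'll lower to z = 0.15 and push.

Call:
move_arm --translation '[[0,0,-0.35],[0,0,-0.7],[0,0,-1.0]]' --delta_rot '[[0,0,0],[0,0,0],[0,0,0]]' --jaw '[0,0,0]'

```text
clock: 12.12
tcp_pos: [0.4879, -0.4188, 0.1689]
orientation: [-0.0, 0.96, 0.281, 0.0]
force: [0.1, 0.1, -0.2]
width: 0.0002
gripper_force: 0.0
```

Call:
move_arm --translation '[[-0.08,0.13,-0.12],[-0.18,0.28,-0.23],[-0.24,0.375,-0.22],[-0.3,0.47,-0.2],[-0.36,0.565,-0.21],[-0.42,0.66,-0.23],[-0.48,0.75,-0.25],[-0.48,0.75,-0.25]]' --delta_rot '[[0,0,0],[0,0,0],[0,0,0],[0,0,0],[0,0,0],[0,0,0],[0,0,0],[0,0,0]]' --jaw '[0,0,0,0,0,0,0,0]'

```text
clock: 13.12
tcp_pos: [0.4482, -0.3592, 0.1495]
orientation: [-0.001, 0.96, 0.28, -0.0]
force: [0.5, -0.8, 0.5]
width: 0.0008
gripper_force: 0.0
```

Call:
move_arm --translation '[[-0.055,0.085,-0.04],[-0.11,0.17,-0.09],[-0.16,0.25,-0.15],[-0.21,0.325,-0.22],[-0.255,0.395,-0.295],[-0.295,0.46,-0.376],[-0.295,0.46,-0.376]]' --delta_rot '[[0,0,0],[0,0,0],[0,0,0],[0,0,0],[0,0,0],[0,0,0],[0,0,0]]' --jaw '[0,0,0,0,0,0,0]'

```text
clock: 14.0
tcp_pos: [0.4245, -0.3226, 0.1189]
orientation: [-0.001, 0.96, 0.28, -0.001]
force: [0.4, -0.1, 0.4]
width: 0.0003
gripper_force: 0.0
```

```bash
python3 - <<'E'
from h import *
s=env.sense();p=np.array(s["tcp_pos"]);a=np.radians(-57.5);X=np.array([np.cos(a),np.sin(a)]);C=np.array([.470,-.283])
print(p,(p[:2]-C)@X,s["force"])
sc=env.snapshot("scene");w=env.snapshot("wrist")
cv2.imwrite("pics/s5.png",np.hstack([cv2.resize(sc[180:360,310:550],(400,300),interpolation=cv2.INTER_CUBIC),cv2.resize(w,(400,300))]))
E
```

```text
[ 0.42453698 -0.32259928  0.11891084] 0.008970433649952574 [ 0.37779535 -0.14931062  0.37806608]
```

View pics/s5.png

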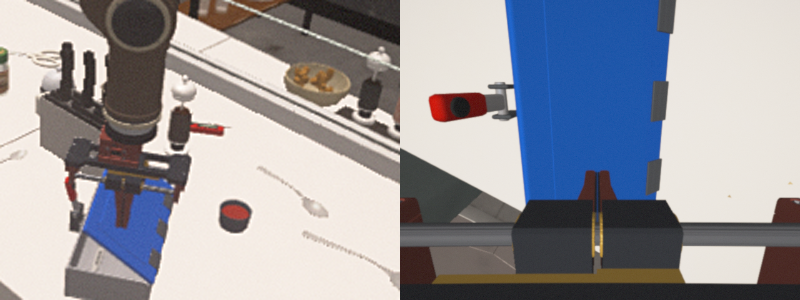

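The lid is about half shut: in the wrist view it covers the box, with the lever standing clear at (460,105). I'll finish slowly.

Call:
move_arm --translation '[[-0.027,0.042,-0.065],[-0.054,0.084,-0.13],[-0.075,0.117,-0.205],[-0.095,0.149,-0.28],[-0.105,0.165,-0.335],[-0.115,0.18,-0.39],[-0.123,0.193,-0.445],[-0.127,0.2,-0.49],[-0.131,0.206,-0.535],[-0.135,0.211,-0.58],[-0.138,0.216,-0.62],[-0.138,0.216,-0.63],[-0.138,0.216,-0.64],[-0.138,0.216,-0.64]]' --delta_rot '[[0,0,0],[0,0,0],[0,0,0],[0,0,0],[0,0,0],[0,0,0],[0,0,0],[0,0,0],[0,0,0],[0,0,0],[0,0,0],[0,0,0],[0,0,0],[0,0,0]]' --jaw '[0,0,0,0,0,0,0,0,0,0,0,0,0,0]'

```text
clock: 15.85
tcp_pos: [0.4143, -0.3063, 0.0701]
orientation: [-0.0, 0.96, 0.28, 0.001]
force: [-5.9, 6.2, 26.3]
width: 0.0004
gripper_force: 12.9
```

The lid is shut: the tip is at z = 0.070 pressing with 26 N. Next is the clamp: raise, move in front of the lever and lower.

Call:
move_arm --translation '[[0,0,0.2],[0,0,0.6],[0,0,1.0]]' --delta_rot '[[0,0,0],[0,0,0],[0,0,0]]' --jaw '[0,0,0]'

```text
clock: 16.23
tcp_pos: [0.4141, -0.3067, 0.1496]
orientation: [0.0, 0.96, 0.28, -0.0]
force: [-1.1, 0.5, -0.5]
width: 0.0004
gripper_force: 0.0
```

Call:
move_arm --translation '[[0,0,0.5],[0,0,1.0]]' --delta_rot '[[0,0,0],[0,0,0]]' --jaw '[0,0]'

```text
clock: 16.48
tcp_pos: [0.4141, -0.3066, 0.23]
orientation: [0.0, 0.96, 0.28, 0.0]
force: [1.0, -0.2, -0.2]
width: 0.0002
gripper_force: 0.0
```

Call:
move_arm --translation '[[-0.06,0.44,0],[-0.12,0.88,0]]' --delta_rot '[[0,0,0],[0,0,0]]' --jaw '[0,0]'

```text
clock: 16.73
tcp_pos: [0.4047, -0.2357, 0.2292]
orientation: [0.001, 0.96, 0.279, 0.001]
force: [-0.3, 0.0, -0.0]
width: 0.0007
gripper_force: 0.0
```

Call:
move_arm --translation '[[-0.06,0.44,0],[-0.12,0.88,0],[-0.12,0.88,0],[-0.12,0.88,0]]' --delta_rot '[[0,0,0],[0,0,0],[0,0,0],[0,0,0]]' --jaw '[0,0,0,0]'

```text
clock: 17.23
tcp_pos: [0.3954, -0.1662, 0.2289]
orientation: [0.0, 0.96, 0.28, 0.0]
force: [0.1, -0.0, 0.9]
width: 0.0002
gripper_force: 0.0
```

```bash
python3 - <<'E'
from h import *
s=env.sense();p=np.array(s["tcp_pos"]);a=np.radians(-57.5);X=np.array([np.cos(a),np.sin(a)]);Y=np.array([-X[1],X[0]]);C=np.array([.470,-.283])
print(p,(p[:2]-C)@X,(p[:2]-C)@Y,s["force"])
sc=env.snapshot("scene");w=env.snapshot("wrist")
cv2.imwrite("pics/s6.png",np.hstack([cv2.resize(sc[180:360,310:550],(400,300),interpolation=cv2.INTER_CUBIC),cv2.resize(w,(400,300))]))
E
```

```text
[ 0.39536518 -0.16615901  0.22890054] -0.13864394715260087 -0.0001677487916870643 [ 0.14669982 -0.04730509  0.8521655 ]
```

View pics/s6.png

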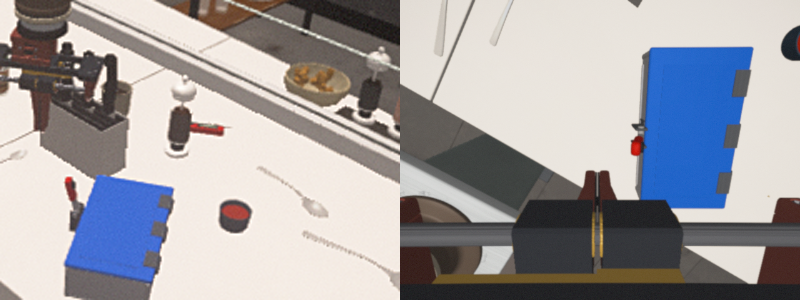

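The lid is fully shut, the lever stands at the front, and the ramekin and the rest are undisturbed. I'll lower in front of the lever and fold it.

Call:
move_arm --translation '[[0,0,-0.35],[0,0,-0.7],[0,0,-1.0]]' --delta_rot '[[0,0,0],[0,0,0],[0,0,0]]' --jaw '[0,0,0]'

```text
clock: 17.7
tcp_pos: [0.3949, -0.1667, 0.1476]
orientation: [0.0, 0.96, 0.279, -0.0]
force: [-0.3, 0.2, -0.5]
width: 0.0007
gripper_force: 0.0
```

Call:
move_arm --translation '[[0,0,-0.15],[0,0,-0.25],[0,0,-0.25]]' --delta_rot '[[0,0,0],[0,0,0],[0,0,0]]' --jaw '[0,0,0]'

```text
clock: 18.08
tcp_pos: [0.395, -0.1658, 0.1286]
orientation: [0.0, 0.96, 0.28, -0.0]
force: [1.3, -0.5, 0.0]
width: 0.0005
gripper_force: 0.0
```

Call:
move_arm --translation '[[0.11,-0.17,-0.01],[0.217,-0.34,-0.02],[0.262,-0.41,0],[0.307,-0.481,0.01],[0.357,-0.56,0.005],[0.408,-0.639,-0.01],[0.455,-0.712,-0.04],[0.501,-0.785,-0.08],[0.542,-0.85,-0.14],[0.578,-0.906,-0.2],[0.608,-0.952,-0.28],[0.633,-0.992,-0.36],[0.633,-0.992,-0.36]]' --delta_rot '[[0,0,0],[0,0,0],[0,0,0],[0,0,0],[0,0,0],[0,0,0],[0,0,0],[0,0,0],[0,0,0],[0,0,0],[0,0,0],[0,0,0],[0,0,0]]' --jaw '[0,0,0,0,0,0,0,0,0,0,0,0,0]'

```text
clock: 19.7
tcp_pos: [0.4452, -0.2448, 0.099]
orientation: [-0.0, 0.96, 0.28, -0.001]
force: [-0.3, 0.8, -0.2]
width: 0.0005
gripper_force: 0.0
```

Call:
move_arm --translation '[[0.008,-0.013,-0.045],[0.017,-0.026,-0.09],[0.022,-0.034,-0.135],[0.027,-0.042,-0.17],[0.027,-0.042,-0.185],[0.027,-0.042,-0.2],[0.027,-0.042,-0.2]]' --delta_rot '[[0,0,0],[0,0,0],[0,0,0],[0,0,0],[0,0,0],[0,0,0],[0,0,0]]' --jaw '[0,0,0,0,0,0,0]'

```text
clock: 20.58
tcp_pos: [0.4479, -0.2484, 0.085]
orientation: [-0.0, 0.96, 0.28, 0.001]
force: [-6.0, 1.6, 19.1]
width: 0.0003
gripper_force: 9.7
```

Contact at z = 0.085 with 19 N means the lever is flat. I'll raise away and check.

Call:
move_arm --translation '[[0,0,0.3],[0,0,0.65],[0,0,1.0]]' --delta_rot '[[0,0,0],[0,0,0],[0,0,0]]' --jaw '[0,0,0]'

```text
clock: 20.95
tcp_pos: [0.4477, -0.2476, 0.1643]
orientation: [-0.0, 0.96, 0.28, -0.0]
force: [-0.0, -0.4, 0.4]
width: 0.0004
gripper_force: 0.0
```

Call:
move_arm --translation '[[-0.3,0.3,0.5],[-0.6,0.6,1.0],[-0.6,0.6,1.0],[-0.6,0.6,1.0]]' --delta_rot '[[0,0,0],[0,0,0],[0,0,0],[0,0,0]]' --jaw '[0,0,0,0]'

```text
clock: 21.45
tcp_pos: [0.4002, -0.1996, 0.2435]
orientation: [-0.0, 0.96, 0.281, 0.0]
force: [0.7, -0.2, -0.6]
width: 0.0005
gripper_force: 0.0
```

```bash
python3 - <<'E'
from h import *
sc=env.snapshot("scene");w=env.snapshot("wrist")
cv2.imwrite("pics/s7.png",np.hstack([cv2.resize(sc[220:370,310:510],(400,300),interpolation=cv2.INTER_CUBIC),cv2.resize(w,(400,300))]))
E
```

```text
(no output)
```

View pics/s7.png

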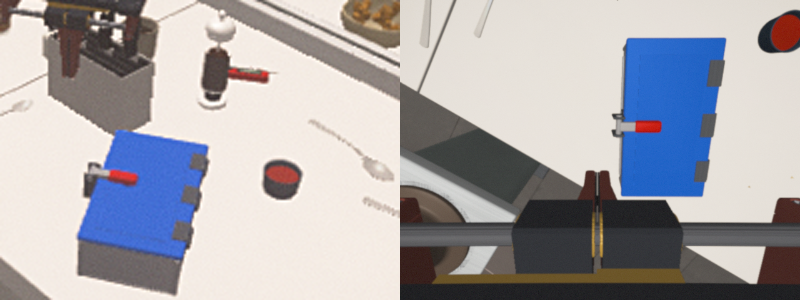

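The lid is shut and the red lever lies flat on it. The robot is clear.

```bash
python3 -c "
from plant import env
print(env.job_done())"
```

```text
the job is handed in; nothing more can be done
None
```

I laid the peeler in the box, shut the lid gently, folded the clamp lever flat on it, and handed the job in at about 21.5 s; the hand-in gave no verdict, and the spoons and ramekin were not touched.

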